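Put the science kit back in its trays

TASK

The lesson is over: put the five loose pieces of the science kit back in the trays where their kinds are kept - both magnets in the magnet tray, the magnifier and the eyepiece in the optics tray, the brass weight in the weights tray. Set each on the floor of the empty part of its tray, in front of the divider: magnets and magnifier lying flat, eyepiece and weight standing as they stand now, none resting on another. Leave the red lid and the yellow slide box where they are on the table.

Things in the scene. Friction and masses are not known exactly. Their poses are not given: they have to be found in the camera images.
- bar_magnet: bar magnet, a flat bar 80 (x) x 20 (y) x 14 mm high, one half red (+x), one half blue (-x), about 120 g. Origin: centre of the underside.
- horseshoe: horseshoe magnet lying flat, red with bare steel pole tips, 58 long (x, bend at -x, poles at +x) x 44 wide (y) x 14 mm high; two legs 13 mm wide, 18 mm apart; about 110 g. Origin: centre of the underside of its outline, in the gap between the legs.
- magnifier: hand magnifier lying flat: black round handle 15 mm thick along x from -45 to +15 mm, its axis 7.5 mm above the underside, then (+x) a dark metal rim 52 mm across and 11 mm high, centred at x = +41 mm, with a clear lens; about 60 g. Origin: under the handle's axis, close to the centre of mass; grip the handle there, across (along y).
- eyepiece: microscope eyepiece standing on its black eyecup: eyecup 38 mm across and 21 mm high, above it a bright steel barrel 24 mm across up to 48 mm high; about 70 g. Origin: centre of the underside.
- brass_weight: brass laboratory weight standing: cylinder 34 mm across up to 35 mm high, then a narrow neck and a knob 19 mm across up to 52 mm; about 250 g. Origin: centre of the underside.
- tray_magnets: fixed teal tray, 230 (x) x 140 (y) x 45 mm high, walls and floor 4 mm; origin: centre of the underside. A divider 40 mm high across it at x = 35 mm: behind (+x) lies its stock, at most 46 mm above the table; in front is the empty part, x -111 to 33, y -66 to 66 mm. Pull lips stick out 7 mm at both ends. Its stock: three small red and blue bar magnets side by side and a small red horseshoe magnet.
- tray_optics: fixed teal tray, 230 (x) x 140 (y) x 45 mm high, walls and floor 4 mm; origin: centre of the underside. A divider 40 mm high across it at x = 35 mm: behind (+x) lies its stock, at most 46 mm above the table; in front is the empty part, x -111 to 33, y -66 to 66 mm. Pull lips stick out 7 mm at both ends. Its stock: three lenses upright in black mounts, two short black objectives and a pale glass block.
- tray_weights: fixed teal tray, 230 (x) x 140 (y) x 45 mm high, walls and floor 4 mm; origin: centre of the underside. A divider 40 mm high across it at x = 35 mm: behind (+x) lies its stock, at most 46 mm above the table; in front is the empty part, x -111 to 33, y -66 to 66 mm. Pull lips stick out 7 mm at both ends. Its stock: eight brass weights of graduated sizes.
- jar_lid: red plastic screw lid lying flat, 58 mm across, 15 mm high, among the things on the table; leave it alone. Origin: centre of the underside.
- slide_box: closed yellow box for microscope slides, 79 (x) x 33 (y) x 30 mm high, among the things on the table; leave it alone. Origin: centre of the underside.
There are look-alikes about, which are no part of the job. Of the things like the eyepiece, leave any that is purple; of the rest the larger one is meant.

How it is judged:
By the outcome, as a careful person would: the job done as asked, in the order asked, and still so for the second after the job is handed in, with the robot touching nothing.
It also fails if it takes over 112 s, if anything falls off the work surface, if the arm or the gripper's body presses on something with over 40 N, if the wrist force passes 120 N, or if a joint passes its speed limit or range.

ROBOT

A 6-joint arm with a two-finger parallel gripper is mounted at the origin on the work surface. World frame = base frame: x ahead of the robot, y to its left, z up, the work surface at z = 0. Lengths are in m, angles in degrees, forces in N, time in s.
With the tool pointing down it reaches from about 0.3 to 0.75 m from the base axis. Payload 8.5 kg.
Tool frame: the origin (TCP) lies between the finger pads; the fingertips stand 17 mm ahead of it and the grasp point (between the pads) lies 2 mm behind it (env.tip_reach is the distance from the TCP to the fingertips, in m); z points along the fingers, y is the line along which they close (so a half turn about z gives the same grasp; the last joint's range is limited). The gripper opens to 85 mm and grips with 20 to 120 N. Pads are 22 mm wide; open, the fingers measure 114 mm over their backs; the gripper's body (76 mm by 85 mm) begins 54 mm behind the grasp point. The pads swing forward as they close: fully open they stand 13 mm farther back than shut.
Start: joints at [50.919, 21.807, 74.336, -0, 83.858, -12.336], TCP at [0.248, 0.491, 0.248] pointing down, gripper open.
Joint ranges: [-178.18, 178.18], [-50.72, 133.34], [12.68, 142.11], [-81.47, 261.47], [9.98, 163.14], [-165.26, 165.26]. Speed limits (degrees/s): [136.94, 136.94, 180, 180, 180, 180].

INTERFACE

Orientations are given as a 3x3 rotation matrix whose columns are the frame's x, y, z axes.
In Python, from rig import env, viewer gives the robot as it stands.
- The arm moves only by the tool move_arm, never from a script. Its argument "motion" is a list of rows, each a list of 2 entries, a list of its own where there are three numbers: the shift along the tool's x, y, z normalised to -1 to 1, where 1 is 50 mm, then the turn, a rotation vector about the tool's x, y, z normalised to -1 to 1, where 1 is 8 degrees. A call has 1 to 20 rows; each row shifts and turns the commanded pose from where the row before left it, along the tool's axes as they then stand; what a row does not reach is not made up. A row lasts 1/10 s, in which the tool goes at most 50 mm and 8.59 degrees, less where a joint would pass 70% of its speed; a pose out of reach is approached as far as the arm can. A call with a number of a shift or a turn outside -1 to 1 is refused whole. A call with a gripper value outside its range is refused whole. "claw" is the closure, from 0 (fully open) to 1 (shut), set as the call begins (left out, the last holds). The fingers move at their own pace and stop on an object; "force" is the grip in N (left out, the last holds). Time passes only in rows, so rows that do not move let the fingers close. It gives the time, the measured TCP pose, the force, the opening and the grip force at its end, in the units of the state.
- env.observe(): the state, without advancing time (a new reading comes with each control period).
- viewer.get_image(name): name is "scene" or "side" or "wrist"; returns a dict with "frame" (480x640x3 uint8, red, green, blue), "depth" (480x640 float32, m along the optical axis (not along the pixel's ray), 0 where there is no reading), "fx", "fy", "cx", "cy" (pixels), "k1" (the pictures are not rectified: a ray, as slopes to the right and down, at radius r is drawn at 1 + k1 r^2 times it, then the intrinsics apply), "eye" and "attitude" of the camera in the world; the wrist camera has in their place "T_tool_cam" (4x4, takes a point from camera to tool coordinates, whose origin is the TCP and whose axes are the flange's). Camera axes: x right, y up, looking along -z (the intrinsics and any distortion apply to the point x, -y, -z); pixel columns grow to the right and rows downward; lengths in m; the calibration is good to about 2 mm. A picture is of the moment at which its call begins: read the wrist's pose just before it.
- env.close_job(): hands the job in; it is judged then, once.
The state is a dict: "time_s": time; "q": joint angles; "qvel": joint speeds; "joint_efforts": joint torques, N m; "position": TCP position; "tool_rot": TCP orientation; "ft_force": force on the tool from outside, world axes, zero at the start; "wrist_torque": the same for the moment, N m; "grip_width": finger opening in m; "gripper_force": force on a finger pad.
Only numpy, scipy, OpenCV 4.12 (cv2) and the standard library are available. Lean on these libraries where they do the work, as an engineer would, in place of code of your own. Each camera call takes 0.05 s, during which the arm holds its last target. There are 200 camera calls.

## Working session

There is one attempt and no reset: what is moved stays moved. The work goes in short steps, Python scripts to look and compute and a tool call to move; the robot and the scene stay as the last step left them, time stands still between calls to the robot, and variables do not carry over. Pictures are saved under pics/ and viewed, at most 17 in all, crops included, and the job is handed in when it is done.

Besides the shell and the picture viewer there is one more tool, called after "Emit:" as name(argument=value, ...), one argument or row to a line, values as JSON. move_arm: Moves the arm, as the interface text tells. Scaled input: -1 to 1 covers 50 mm each way for a shift and 8 degrees each way for a turn. Its arguments: {"type":"object","properties":{"motion":{"type":"array","items":{"type":"array"}},"claw":{"type":"number"},"force":{"type":"number"}},"required":["motion"]}

```bash
ls; mkdir -p pics; cat > h.py <<'E'
import numpy as np, cv2, pickle
from rig import env, viewer
def snap(name, fn=None):
    o=env.observe(); d=viewer.get_image(name); d=dict(d)
    if 'T_tool_cam' in d:
        T=np.eye(4);T[:3,:3]=np.array(o['tool_rot']);T[:3,3]=o['position'];d['T']=T@np.array(d['T_tool_cam'])
    else:
        T=np.eye(4);T[:3,:3]=np.array(d['attitude']);T[:3,3]=d['eye'];d['T']=T
    if fn: cv2.imwrite('pics/'+fn+'.png',d['frame'][:,:,::-1]); pickle.dump(d,open('pics/'+fn+'.pkl','wb'))
    return d
def load(fn): return pickle.load(open('pics/'+fn+'.pkl','rb'))
def ray(d,u,v):
    K=np.array([[d['fx'],0,d['cx']],[0,d['fy'],d['cy']],[0,0,1.]])
    p=np.array([(u-d['cx'])/d['fx'],(v-d['cy'])/d['fy']]);s=p.copy()
    for _ in range(20): s=p/(1+d['k1']*(s@s))
    return np.array([s[0],-s[1],-1.])
def at_depth(d,u,v):
    z=d['depth'][int(v),int(u)]
    return (d['T']@np.append(ray(d,u,v)*z,1))[:3]
def at_z(d,u,v,h):
    r=d['T'][:3,:3]@ray(d,u,v);e=d['T'][:3,3]
    return e+r*(h-e[2])/r[2]
def cloud(d):
    v,u=np.mgrid[0:480,0:640]
    p=np.stack([(u-d['cx'])/d['fx'],(v-d['cy'])/d['fy']],-1);s=p.copy()
    for _ in range(15): s=p/(1+d['k1']*(s**2).sum(-1,keepdims=True))
    P=np.stack([s[...,0],-s[...,1],-np.ones(u.shape)],-1)*d['depth'][...,None]
    return P@d['T'][:3,:3].T+d['T'][:3,3]
E
python3 - <<'E'
from h import *
for n in('scene','side','wrist'):
    d=snap(n,n+'0'); print(n,d['T'].round(3).tolist(),d['fx'],d['k1'])
o=env.observe();print(o['position'],o['tool_rot'],o['ft_force'],env.tip_reach)
E
```

```text
pics
scene [[0.884, -0.382, 0.269, 0.849], [0.467, 0.719, -0.515, -0.56], [0.003, 0.581, 0.814, 0.916], [0.0, 0.0, 0.0, 1.0]] 444.8520191374607 -0.04629662226576487
side [[0.743, 0.404, -0.533, -0.02], [-0.669, 0.453, -0.59, -0.651], [0.003, 0.795, 0.607, 0.721], [0.0, 0.0, 0.0, 1.0]] 579.0104927867203 -0.08131626863258924
wrist [[0.45, -0.846, -0.288, 0.172], [0.893, 0.425, 0.146, 0.529], [-0.001, -0.323, 0.946, 0.373], [0.0, 0.0, 0.0, 1.0]] 383.6495838362756 -0.017467552615760582
[0.24738066 0.49098907 0.2478567 ] [[-8.93013067e-01  4.50030138e-01 -7.32246825e-04]
 [ 4.50030666e-01  8.93012646e-01 -9.02521935e-04]
 [ 2.47743603e-04 -1.13549741e-03 -9.99999325e-01]] [ 0.15711271  0.29500175 -0.02864568] 0.017
```

View pics/scene0.png

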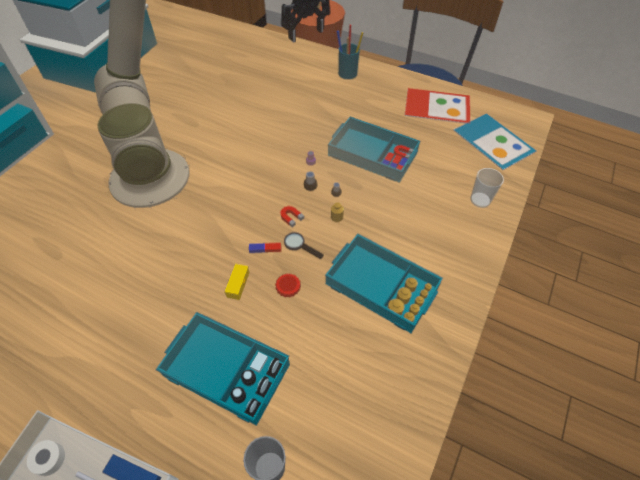

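View pics/side0.png

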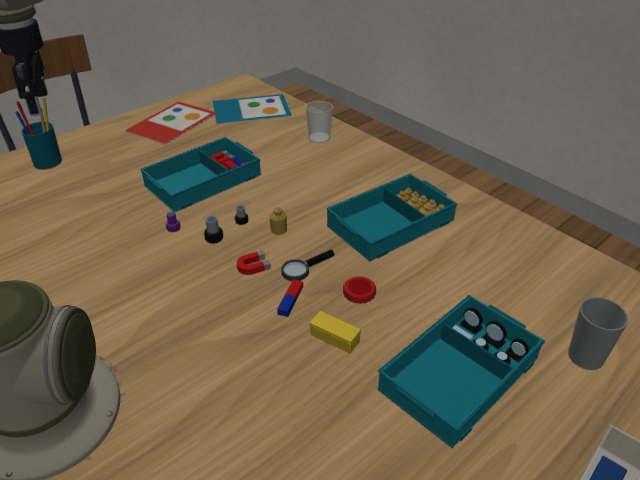

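Candidates (scene picture): eyepiece-like: purple (310,158), large dark (310,182), small dark (336,190) → the large dark one. Magnets: loose bar (265,248) and horseshoe (291,215), with stock in the tray at (398,157). Weight: loose (337,212), with stock in the tray at (410,300). Red round: lid (288,285), leave. Magnifier: (294,240)–(323,257).

```bash
cat > m.py <<'E'
from h import *
from scipy import ndimage as nd
P=[];C=[]
for n in('scene0','side0'):
    d=load(n);X=cloud(d);ok=(d['depth']>0)&(X[...,0]>.2)&(X[...,0]<.95)&(abs(X[...,1])<.55)&(X[...,2]<.2)
    P.append(X[ok]);C.append(d['frame'][ok])
    t=X[ok];print(n,'table z',np.median(t[abs(t[:,2])<.01][:,2]))
P=np.vstack(P);C=np.vstack(C)
g=.002;H=np.full((375,550),0.);
i=((P[:,0]-.2)/g).astype(int);j=((P[:,1]+.55)/g).astype(int)
np.maximum.at(H,(i.clip(0,374),j.clip(0,549)),P[:,2])
M=nd.binary_closing(H>.006,iterations=2);L,n=nd.label(M)
for k in range(1,n+1):
    a,b=np.where(L==k)
    if len(a)<60: continue
    h=H[a,b];pts=np.stack([a*g+.2,b*g-.55],1).astype(np.float32)
    r=cv2.minAreaRect(pts)
    print(len(a),'c',np.round(pts.mean(0),3),'rect',np.round(r[0],3),np.round(r[1],3),round(r[2]),'h',h.max().round(3))
d=load('scene0');cv2.imwrite('pics/c1.png',cv2.resize(d['frame'][145:305,220:360,::-1],None,fx=3.6,fy=3.6,interpolation=cv2.INTER_CUBIC))
E
python3 m.py
```

```text
scene0 table z -0.00013034200924655348
side0 table z 0.000897281778021175
169 c [0.379 0.265] rect [0.379 0.266] [0.029 0.031] 68 h 0.04
1282 c [ 0.469 -0.027] rect [ 0.468 -0.021] [0.19  0.073] 22 h 0.019
5218 c [ 0.538 -0.356] rect [ 0.519 -0.362] [0.247 0.15 ] 2 h 0.049
739 c [ 0.424 -0.177] rect [ 0.425 -0.176] [0.039 0.083] 16 h 0.035
509 c [0.43  0.062] rect [0.43  0.063] [0.051 0.061] 73 h 0.02
3937 c [0.551 0.39 ] rect [0.523 0.385] [0.154 0.247] 89 h 0.05
254 c [0.422 0.18 ] rect [0.423 0.18 ] [0.034 0.036] 53 h 0.053
495 c [ 0.471 -0.4  ] rect [ 0.473 -0.404] [0.045 0.084] 74 h 0.009
159 c [0.498 0.192] rect [0.499 0.192] [0.025 0.03 ] 45 h 0.04
718 c [ 0.531 -0.126] rect [ 0.532 -0.126] [0.06 0.06] 90 h 0.021
261 c [0.538 0.118] rect [0.537 0.118] [0.035 0.035] 45 h 0.056
5559 c [ 0.739 -0.015] rect [ 0.727 -0.019] [0.152 0.249] 84 h 0.051
555 c [ 0.697 -0.479] rect [ 0.698 -0.481] [0.074 0.071] 29 h 0.104
571 c [0.857 0.357] rect [0.858 0.357] [0.074 0.072] 90 h 0.094
```

View pics/c1.png

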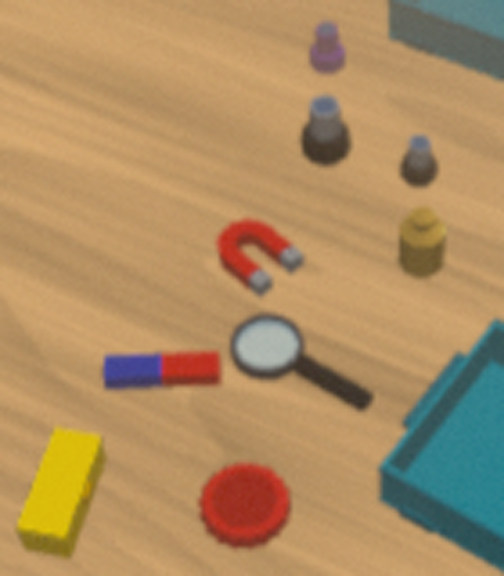

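The crop confirms it: purple (326,48) and the smaller one (419,162) are the look-alikes, and the larger dark eyepiece at crop (325,130) is the one meant. The magnet tray is at (0.52, 0.39), optics at (0.52, -0.36), weights at (0.73, -0.02), with stock at far x in each. Next I move over the pieces for a close wrist view.

Emit:
move_arm(
  motion=[
    [[-0.6, -0.47, -0.05], [0, 0, 0]],
    [[-0.6, -0.47, -0.05], [0, 0, 0]],
    [[-0.6, -0.47, -0.05], [0, 0, 0]],
    [[-0.6, -0.47, -0.05], [0, 0, 0]],
    [[-0.6, -0.47, -0.05], [0, 0, 0]],
    [[-0.6, -0.47, -0.05], [0, 0, 0]],
    [[-0.6, -0.47, -0.05], [0, 0, 0]],
    [[-0.6, -0.47, -0.05], [0, 0, 0]],
    [[-0.6, -0.47, -0.05], [0, 0, 0]],
    [[-0.6, -0.47, -0.05], [0, 0, 0]],
    [[-0.6, -0.47, -0.05], [0, 0, 0]],
    [[-0.6, -0.47, -0.05], [0, 0, 0]],
    [[0, 0, 0], [0, 0, 0]],
    [[0, 0, 0], [0, 0, 0]],
    [[0, 0, 0], [0, 0, 0]],
  ],
  claw=0.5,
  force=40,
)

```text
time_s: 1.65
position: [0.4416, 0.078, 0.2782]
tool_rot: [[-0.893, 0.449, -0.001], [0.449, 0.893, 0.0], [0.001, -0.0, -1.0]]
ft_force: [-0.5, -0.6, 0.4]
grip_width: 0.0427
gripper_force: 0.0
```

```bash
python3 - <<'E'
from h import *
d=snap('wrist','w1'); o=env.observe(); print(o['position'],o['grip_width'],o['q'])
cv2.imwrite('pics/w1b.png',cv2.resize(d['frame'][:,:,::-1],(800,600),interpolation=cv2.INTER_CUBIC))
E
```

```text
[0.44156928 0.07819129 0.27825156] 0.04291984467047138 [-5.15377004e+00  1.01981642e+01  8.59474137e+01  9.80197324e-03
  8.38764215e+01 -6.84856754e+01]
```

View pics/w1b.png

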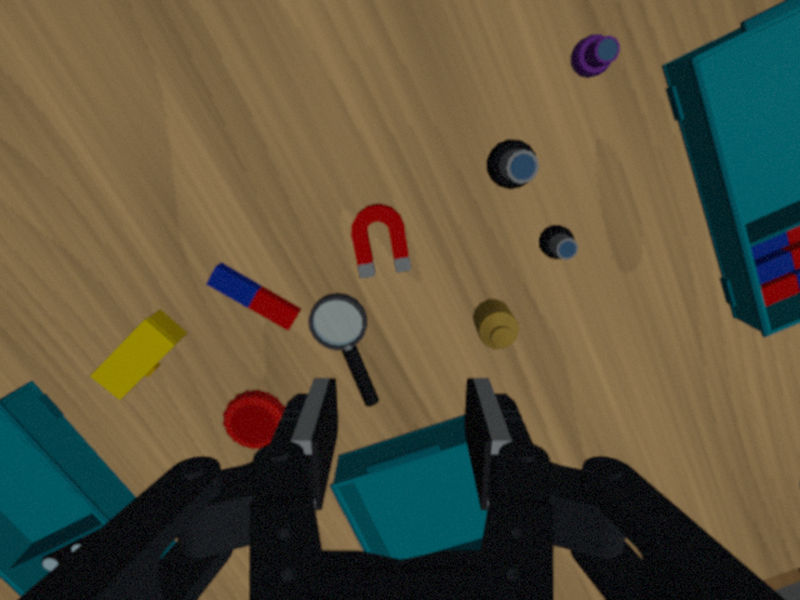

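The picture (800x600) shows bar (208–300, 264–329), horseshoe (380,240), magnifier rim (338,321) with handle end (372,403), eyepiece top (522,166), and weight knob (502,333).

```bash
cat > m2.py <<'E'
from h import *
d=load('w1')
f=lambda u,v,h: at_z(d,u*.8,v*.8,h)[:2].round(4)
hsv=cv2.cvtColor(d['frame'],cv2.COLOR_RGB2HSV)
H,S,V=[hsv[...,i].astype(int) for i in range(3)]
X=cloud(d)
def box(x0,y0,x1,y1):
    m=np.zeros((480,640),bool);m[int(y0*.8):int(y1*.8),int(x0*.8):int(x1*.8)]=1;return m
col=(S>150)&((H<8)|(H>170)|((H>105)&(H<135)))&(V>50)
def rect(m,h):
    v,u=np.where(m);p=np.array([at_z(d,a,b,h)[:2] for a,b in zip(u,v)],np.float32)
    r=cv2.minAreaRect(p);return np.round(r[0],4),np.round(r[1],4),round(r[2],1),p
r=rect(col&box(200,255,308,335)&(X[...,2]>.009),.014);print('bar',r[:3]);
m=box(340,195,420,285)&(X[...,2]>.008);r=rect(m,.014);print('horse',r[:3])
print('tips',f(367,270,.014),f(402,265,.014),'bend',f(378,206,.014))
print('rim',f(338,321,.011),'h0',f(348,347,.0075),'h1',f(372,404,.0075))
print('eye top',f(522,166,.048),'base',f(512,164,.021),'weight knob',f(502,333,.052))
print('bar ends',f(213,273,.014),f(296,319,.014))
for n,c in(('eye',(.422,.18)),('w',(.538,.118))):
    q=X[(np.hypot(X[...,0]-c[0],X[...,1]-c[1])<.03)&(X[...,2]>.045)];print(n,q[:,:2].mean(0).round(4),(q[:,:2].min(0)+q[:,:2].max(0))/2,q[:,2].max())
# trays, from scene/side clouds
for n in('scene0','side0'):
  e=load(n);Y=cloud(e);
  for t,c in(('mag',(.523,.385)),('opt',(.519,-.362)),('wts',(.727,-.019))):
    m=(abs(Y[...,0]-c[0])<.14)&(abs(Y[...,1]-c[1])<.1)&(Y[...,2]>.041)&(Y[...,2]<.05)
    h=cv2.cvtColor(e['frame'],cv2.COLOR_RGB2HSV);m&=(h[...,0]>80)&(h[...,0]<100)&(h[...,1]>100)
    r=cv2.minAreaRect(Y[m][:,:2].astype(np.float32));print(n,t,np.round(r[0],3),np.round(r[1],3),round(r[2],1))
E
python3 m2.py
```

```text
bar (array([ 0.4246, -0.055 ]), array([0.0782, 0.021 ]), 30.1)
horse (array([0.4329, 0.0688]), array([0.0591, 0.0648]), 57.4)
tips [0.4469 0.0437] [0.4562 0.0719] bend [0.4038 0.0766]
rim [ 0.4769 -0.0013] h0 [ 0.5039 -0.0065] h1 [ 0.5655 -0.0145]
eye top [0.4216 0.1853] base [0.421  0.1842] weight knob [0.5326 0.1222]
bar ends [ 0.3908 -0.0736] [ 0.458  -0.0321]
eye [0.4217 0.1852] [0.42206894 0.18517748] 0.05015593275830066
w [0.5363 0.1205] [0.53730966 0.12040453] 0.05280695175384076
scene0 mag [0.568 0.438] [0.09  0.219] 59.0
scene0 opt [ 0.521 -0.364] [0.243 0.145] 2.3
scene0 wts [ 0.729 -0.02 ] [0.147 0.24 ] 83.3
side0 mag [0.525 0.386] [0.153 0.247] 89.0
side0 opt [ 0.519 -0.362] [0.246 0.147] 2.3
side0 wts [ 0.727 -0.018] [0.149 0.245] 83.7
```

Emit:
move_arm(
  motion=[
    [[0, 0, 0.2], [0, 0, 0.955]],
    [[0, 0, 0.2], [0, 0, 0.955]],
    [[0, 0, 0.2], [0, 0, 0.955]],
    [[0, 0, 0.2], [0, 0, 0.955]],
    [[0, 0, 0.2], [0, 0, 0.955]],
    [[0, 0, 0.2], [0, 0, 0.955]],
    [[0, 0, 0.2], [0, 0, 0.955]],
    [[0, 0, 0.2], [0, 0, 0.955]],
    [[0, 0, 0.2], [0, 0, 0.955]],
    [[0, 0, 0.2], [0, 0, 0.955]],
    [[0, 0, 0.2], [0, 0, 0.955]],
    [[0, 0, 0.2], [0, 0, 0.955]],
    [[0, 0, 0.2], [0, 0, 0.955]],
    [[0, 0, 0.2], [0, 0, 0.955]],
    [[0, 0, 0.2], [0, 0, 0.955]],
    [[0, 0, 0.2], [0, 0, 0.955]],
    [[-0.55, 0.69, 0], [0, 0, 0]],
    [[-0.55, 0.69, 0], [0, 0, 0]],
    [[-0.55, 0.69, 0], [0, 0, 0]],
    [[0, 0, 0], [0, 0, 0]],
  ],
)

```text
time_s: 3.7
position: [0.4247, -0.057, 0.1185]
tool_rot: [[0.859, 0.512, 0.001], [0.512, -0.859, -0.001], [0.0, 0.001, -1.0]]
ft_force: [-0.2, 0.9, -0.4]
grip_width: 0.0425
gripper_force: 0.0
```

```bash
cat >> h.py <<'E'
def plan(x,y,z,yaw):
    o=env.observe();R=np.array(o['tool_rot']);p=np.array(o['position'])
    cur=np.degrees(np.arctan2(R[1,1],R[0,1]));t=(yaw-cur+180)%360-180
    a=np.radians(yaw);Y=np.array([np.cos(a),np.sin(a)]);X=np.array([-Y[1],Y[0]])
    D=np.array([x,y])-p[:2]
    print('now',p.round(4),'yaw',cur.round(1),'q1,q6',o['q'][0].round(1),o['q'][5].round(1),'w',o['grip_width'].__round__(4),'t',o['time_s'])
    print('turn units %.2f (deg %.1f)  then shift x %.3f y %.3f z %.3f'%(-t/8,-t,D@X/.05,D@Y/.05,(p[2]-z)/.05),'q6 end',np.degrees(np.arctan2(y,x)).round(0)-yaw)
E
python3 - <<'E'
from h import *
plan(.4245,-.0535,.018,-59)
d=snap('wrist','w2')
E
```

```text
now [ 0.4247 -0.057   0.1185] yaw -59.2 q1,q6 -23.5 35.7 w 0.0425 t 3.7
turn units -0.02 (deg -0.2)  then shift x 0.033 y -0.061 z 2.010 q6 end 52.0
```

View pics/w2.png

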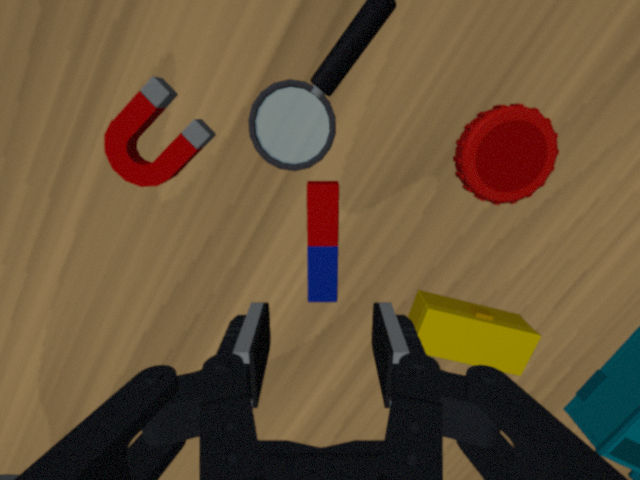

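The wrist view shows the bar squarely aligned with the fingers. Its top face is centred at about (323,242), and the slide box is just right of the right finger (410,330).

```bash
python3 - <<'E'
from h import *
d=load('w2');f=lambda u,v,h: at_z(d,u,v,h)[:2].round(4)
a,b=f(323,182,.014),f(323,301,.014);print(a,b,(a+b)/2,np.degrees(np.arctan2(*(a-b)[::-1])))
print('rim',f(292,125,.011),'handle end',f(385,0,.0075),f(322,85,.0075))
t=[f(162,88,.014),f(201,131,.014)];print('poles',t,'bend outer',f(120,170,.014))
print('box corner',f(418,291,.03),f(412,345,.03))
c=(a+b)/2;plan(c[0],c[1],.018,-59)
E
```

```text
[ 0.4606 -0.0358] [ 0.392  -0.0769] [ 0.4263  -0.05635] 30.9268945730721
rim [ 0.4795 -0.0034] handle end [ 0.5614 -0.0143] [ 0.5072 -0.0072]
poles [array([0.4599, 0.0689]), array([0.4499, 0.0401])] bend outer [0.4047 0.0723]
box corner [ 0.4351 -0.1193] [ 0.4013 -0.1387]
now [ 0.4246 -0.055   0.1185] yaw -59.1 q1,q6 -23.3 35.8 w 0.0426 t 3.75
turn units -0.02 (deg -0.1)  then shift x 0.015 y 0.040 z 2.009 q6 end 51.0
```

Emit:
move_arm(
  motion=[
    [[0.01, 0.03, 0.5], [0, 0, 0]],
    [[0, 0, 0.6], [0, 0, 0]],
    [[0, 0, 0.5], [0, 0, 0]],
    [[0, 0, 0.3], [0, 0, 0]],
    [[0, 0, 0.1], [0, 0, 0]],
    [[0, 0, 0], [0, 0, 0]],
    [[0, 0, 0], [0, 0, 0]],
  ],
)

```text
time_s: 4.45
position: [0.4263, -0.0544, 0.019]
tool_rot: [[0.856, 0.516, 0.001], [0.516, -0.856, -0.0], [0.001, 0.001, -1.0]]
ft_force: [-0.2, 0.2, 0.4]
grip_width: 0.0426
gripper_force: 0.0
```

Emit:
move_arm(
  motion=[
    [[0, 0, 0], [0, 0, 0]],
    [[0, 0, 0], [0, 0, 0]],
    [[0, 0, 0], [0, 0, 0]],
    [[0, 0, 0], [0, 0, 0]],
    [[0, 0, 0], [0, 0, 0]],
    [[0, 0, -0.3], [0, 0, 0]],
    [[0, 0, -0.6], [0, 0, 0]],
    [[0, 0, -0.8], [0, 0, 0]],
    [[0, 0, -0.5], [0, 0, 0]],
    [[0, 0, 0], [0, 0, 0]],
  ],
  claw=1.0,
  force=50,
)

```text
time_s: 5.45
position: [0.4271, -0.0554, 0.1313]
tool_rot: [[0.857, 0.515, 0.006], [0.515, -0.857, -0.003], [0.004, 0.006, -1.0]]
ft_force: [0.1, -0.0, -2.1]
grip_width: 0.0185
gripper_force: 49.5
```

```bash
cat >> h.py <<'E'
TR={'m':(.524,.386,-1.),'o':(.520,-.363,2.3),'w':(.728,-.019,-6.5)}
def tray(t,x,y):
    cx,cy,a=TR[t];a=np.radians(a);return cx+x*np.cos(a)-y*np.sin(a),cy+x*np.sin(a)+y*np.cos(a)
E
python3 - <<'E'
from h import *
print(env.observe()['gripper_force'])
plan(*tray('m',-.072,0),.024,-1)
E
```

```text
49.51221853494644
now [ 0.4271 -0.0554  0.1313] yaw -59.0 q1,q6 -23.2 35.8 w 0.0185 t 5.45
turn units -7.25 (deg -58.0)  then shift x 8.860 y 0.344 z 2.146 q6 end 42.0
```

Emit:
move_arm(
  motion=[
    [[0, 0, 0], [0, 0, -0.906]],
    [[0, 0, 0], [0, 0, -0.906]],
    [[0, 0, 0], [0, 0, -0.906]],
    [[0, 0, 0], [0, 0, -0.906]],
    [[0, 0, 0], [0, 0, -0.906]],
    [[0, 0, 0], [0, 0, -0.906]],
    [[0, 0, 0], [0, 0, -0.906]],
    [[0, 0, 0], [0, 0, -0.906]],
    [[0.5, 0.03, 0], [0, 0, 0]],
    [[0.9, 0.03, 0], [0, 0, 0]],
    [[0.95, 0.03, 0], [0, 0, 0]],
    [[0.95, 0.03, 0], [0, 0, 0]],
    [[0.95, 0.03, 0], [0, 0, 0]],
    [[0.95, 0.03, 0], [0, 0, 0]],
    [[0.95, 0.03, 0], [0, 0, 0]],
    [[0.95, 0.03, 0], [0, 0, 0]],
    [[0.95, 0.03, 0], [0, 0, 0]],
    [[0.8, 0.04, 0], [0, 0, 0]],
    [[0, 0, 0], [0, 0, 0]],
    [[0, 0, 0], [0, 0, 0]],
  ],
)

```text
time_s: 7.45
position: [0.4484, 0.3874, 0.1268]
tool_rot: [[0.016, 1.0, -0.002], [1.0, -0.016, -0.001], [-0.001, -0.002, -1.0]]
ft_force: [0.3, -0.1, -0.9]
grip_width: 0.0184
gripper_force: 49.4
```

```bash
python3 - <<'E'
from h import *
plan(*tray('m',-.072,0),.024,-1)
d=snap('wrist','w3')
E
```

```text
now [0.4484 0.3874 0.1268] yaw -0.9 q1,q6 29.4 30.3 w 0.0184 t 7.45
turn units 0.01 (deg 0.1)  then shift x -0.001 y 0.073 z 2.055 q6 end 42.0
```

View pics/w3.png

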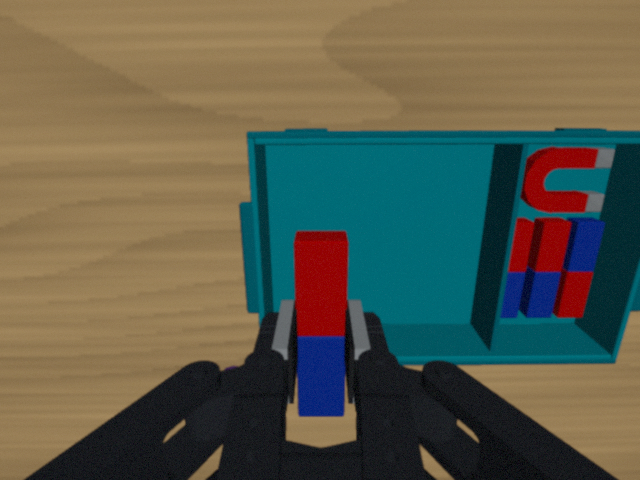

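The tray is seen square on, with its empty part at (370,230), stock at right, and the bar held over the left part.

```bash
python3 - <<'E'
from h import *
d=load('w3');f=lambda u,v: at_z(d,u,v,.045)[:2].round(4)
print('far left outer',f(248,133),'expect',tray('m',-.115,.07)); print('near edge',f(500,361),'expect y',tray('m',0.05,-.07),'divider',at_z(d,520,143,.04),tray('m',.033,.066))
E
```

```text
far left outer [0.4102 0.4608] expect (np.float64(0.41023918350762484), np.float64(0.457996365401235))
near edge [0.561  0.3176] expect y (np.float64(0.5727707163072097), np.float64(0.31513804101718845)) divider [0.55539383 0.45332095 0.04      ] (np.float64(0.5581468327650216), np.float64(0.4514140184678915))
```

Emit:
move_arm(
  motion=[
    [[0, 0.07, 0.5], [0, 0, 0]],
    [[0, 0, 0.6], [0, 0, 0]],
    [[0, 0, 0.5], [0, 0, 0]],
    [[0, 0, 0.3], [0, 0, 0]],
    [[0, 0, 0.13], [0, 0, 0]],
    [[0, 0, 0.02], [0, 0, 0]],
    [[0, 0, 0], [0, 0, 0]],
  ],
)

```text
time_s: 8.2
position: [0.4531, 0.3868, 0.0265]
tool_rot: [[0.018, 1.0, 0.001], [1.0, -0.018, 0.0], [0.0, 0.001, -1.0]]
ft_force: [-0.0, 0.1, -0.1]
grip_width: 0.0184
gripper_force: 49.5
```

Emit:
move_arm(
  motion=[
    [[0, 0, 0], [0, 0, 0]],
    [[0, 0, 0], [0, 0, 0]],
    [[0, 0, 0], [0, 0, 0]],
    [[0, 0, 0], [0, 0, 0]],
    [[0, 0, -0.3], [0, 0, 0]],
    [[0, 0, -0.6], [0, 0, 0]],
    [[0, 0, -0.8], [0, 0, 0]],
    [[0, 0, -0.3], [0, 0, 0]],
    [[0, 0, 0], [0, 0, 0]],
  ],
  claw=0.65,
)

```text
time_s: 9.1
position: [0.4534, 0.3877, 0.1283]
tool_rot: [[0.017, 1.0, 0.004], [1.0, -0.017, 0.002], [0.003, 0.004, -1.0]]
ft_force: [0.4, -0.2, -0.2]
grip_width: 0.0294
gripper_force: 0.0
```

```bash
python3 - <<'E'
from h import *
# horseshoe
plan(.432,.066,.018,70)
E
```

```text
now [0.4534 0.3877 0.1283] yaw -1.0 q1,q6 29.2 30.2 w 0.0294 t 9.1
turn units -8.87 (deg -71.0)  then shift x -1.798 y -6.193 z 2.206 q6 end -61.0
```

Emit:
move_arm(
  motion=[
    [[0, 0, 0], [0, 0, -0.985]],
    [[0, 0, 0], [0, 0, -0.985]],
    [[0, 0, 0], [0, 0, -0.985]],
    [[0, 0, 0], [0, 0, -0.985]],
    [[0, 0, 0], [0, 0, -0.985]],
    [[0, 0, 0], [0, 0, -0.985]],
    [[0, 0, 0], [0, 0, -0.985]],
    [[0, 0, 0], [0, 0, -0.985]],
    [[0, 0, 0], [0, 0, -0.985]],
    [[-0.15, -0.5, 0], [0, 0, 0]],
    [[-0.23, -0.8, 0], [0, 0, 0]],
    [[-0.25, -0.85, 0], [0, 0, 0]],
    [[-0.25, -0.85, 0], [0, 0, 0]],
    [[-0.25, -0.85, 0], [0, 0, 0]],
    [[-0.25, -0.85, 0], [0, 0, 0]],
    [[-0.23, -0.8, 0], [0, 0, 0]],
    [[-0.2, -0.7, 0], [0, 0, 0]],
    [[0, 0, 0], [0, 0, 0]],
    [[0, 0, 0], [0, 0, 0]],
  ],
  claw=0.2,
)

```text
time_s: 11.0
position: [0.4308, 0.0645, 0.125]
tool_rot: [[-0.939, 0.345, -0.002], [0.345, 0.939, 0.0], [0.002, -0.0, -1.0]]
ft_force: [-0.1, -0.7, 0.6]
grip_width: 0.0685
gripper_force: 0.0
```

```bash
python3 - <<'E'
from h import *
plan(.431,.065,.018,70)
d=snap('wrist','w4')
E
```

```text
now [0.4308 0.0645 0.125 ] yaw 69.8 q1,q6 -7.1 -76.9 w 0.0685 t 11.0
turn units -0.02 (deg -0.2)  then shift x -0.001 y 0.010 z 2.141 q6 end -61.0
```

View pics/w4.png

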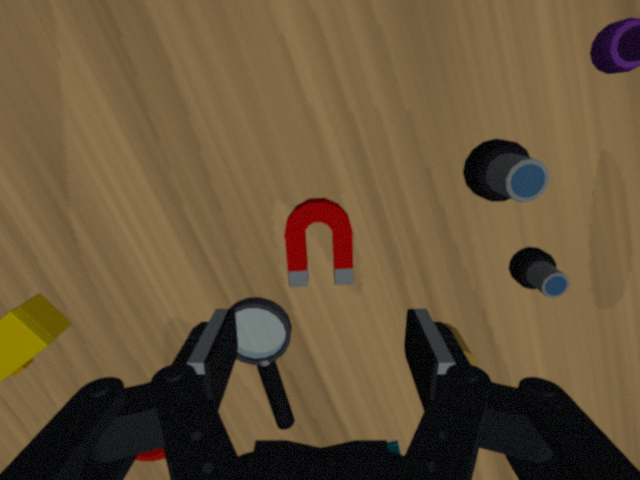

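The horseshoe is centred at about (320,243), and the magnifier rim (260,330) is clear of where the left finger lands.

```bash
python3 - <<'E'
from h import *
d=load('w4');f=lambda u,v,h: at_z(d,u,v,h)[:2]
p=[f(298,284,.014),f(344,282,.014)];b=f(319,199,.014);m=(p[0]+p[1])/2;c=(m+b)/2
print(c,np.linalg.norm(m-b),np.degrees(np.arctan2(*(m-b)[::-1])),np.degrees(np.arctan2(*(p[1]-p[0])[::-1])))
l,r=f(286,245,.014),f(353,243,.014);print((l+r)/2,np.linalg.norm(l-r))
plan(*((c+(l+r)/2)/2),.018,71)
E
```

```text
[0.42758087 0.06560109] 0.05784184273853498 -18.922223404670213 72.572990512537
[0.42838651 0.06491734] 0.04375405215279886
now [0.4308 0.0652 0.1251] yaw 69.9 q1,q6 -7.0 -76.9 w 0.0683 t 11.05
turn units -0.14 (deg -1.1)  then shift x 0.054 y -0.018 z 2.143 q6 end -62.0
```

Emit:
move_arm(
  motion=[
    [[0.05, -0.02, 0.5], [0, 0, -0.14]],
    [[0, 0, 0.6], [0, 0, 0]],
    [[0, 0, 0.6], [0, 0, 0]],
    [[0, 0, 0.35], [0, 0, 0]],
    [[0, 0, 0.12], [0, 0, 0]],
    [[0, 0, 0.03], [0, 0, 0]],
    [[0, 0, 0], [0, 0, 0]],
  ],
)

```text
time_s: 11.75
position: [0.4288, 0.0653, 0.0162]
tool_rot: [[-0.946, 0.324, 0.001], [0.324, 0.946, -0.0], [-0.001, 0.0, -1.0]]
ft_force: [-0.1, -0.3, 1.3]
grip_width: 0.0682
gripper_force: 0.0
```

Emit:
move_arm(
  motion=[
    [[0, 0, 0], [0, 0, 0]],
    [[0, 0, 0], [0, 0, 0]],
    [[0, 0, 0], [0, 0, 0]],
    [[0, 0, 0], [0, 0, 0]],
    [[0, 0, 0], [0, 0, 0]],
    [[0, 0, -0.3], [0, 0, 0]],
    [[0, 0, -0.6], [0, 0, 0]],
    [[0, 0, -0.8], [0, 0, 0]],
    [[0, 0, -0.5], [0, 0, 0]],
    [[0, 0, 0], [0, 0, 0]],
  ],
  claw=1.0,
)

```text
time_s: 12.75
position: [0.4298, 0.0648, 0.1289]
tool_rot: [[-0.946, 0.325, 0.007], [0.325, 0.946, -0.001], [-0.007, 0.002, -1.0]]
ft_force: [0.3, 0.1, -0.5]
grip_width: 0.0427
gripper_force: 51.8
```

```bash
python3 - <<'E'
from h import *
print(env.observe()['gripper_force'])
plan(*tray('m',-.011,0),.022,-1)
E
```

```text
51.825587656348944
now [0.4298 0.0648 0.1289] yaw 71.0 q1,q6 -7.1 -78.2 w 0.0427 t 12.75
turn units 9.01 (deg 72.0)  then shift x 6.457 y 1.552 z 2.139 q6 end 38.0
```

Emit:
move_arm(
  motion=[
    [[0, 0, 0], [0, 0, 1]],
    [[0, 0, 0], [0, 0, 1]],
    [[0, 0, 0], [0, 0, 1]],
    [[0, 0, 0], [0, 0, 1]],
    [[0, 0, 0], [0, 0, 1]],
    [[0, 0, 0], [0, 0, 1]],
    [[0, 0, 0], [0, 0, 1]],
    [[0, 0, 0], [0, 0, 1]],
    [[0, 0, 0], [0, 0, 1]],
    [[0.5, 0.2, 0], [0, 0, 0]],
    [[0.8, 0.2, 0], [0, 0, 0]],
    [[0.9, 0.2, 0], [0, 0, 0]],
    [[0.9, 0.2, 0], [0, 0, 0]],
    [[0.9, 0.2, 0], [0, 0, 0]],
    [[0.9, 0.2, 0], [0, 0, 0]],
    [[0.85, 0.15, 0], [0, 0, 0]],
    [[0.7, 0.14, 0], [0, 0, 0]],
    [[0, 0, 0], [0, 0, 0]],
    [[0, 0, 0], [0, 0, 0]],
  ],
)

```text
time_s: 14.65
position: [0.5077, 0.3861, 0.1241]
tool_rot: [[0.016, 1.0, -0.002], [1.0, -0.016, -0.001], [-0.001, -0.002, -1.0]]
ft_force: [0.8, -0.3, -1.7]
grip_width: 0.0427
gripper_force: 51.8
```

```bash
python3 - <<'E'
from h import *
plan(*tray('m',-.014,0),.022,-1)
d=snap('wrist','w5')
E
```

```text
now [0.5077 0.3861 0.1241] yaw -0.9 q1,q6 26.6 27.5 w 0.0427 t 14.65
turn units 0.01 (deg 0.1)  then shift x 0.004 y 0.046 z 2.043 q6 end 38.0
```

View pics/w5.png

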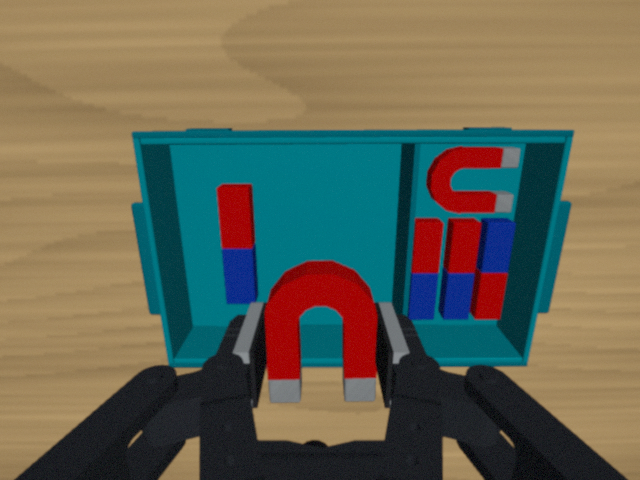

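The bar lies flat at (237,243) with a clear gap to the horseshoe's spot. Lowering the horseshoe.

Emit:
move_arm(
  motion=[
    [[0, 0.05, 0.5], [0, 0, 0]],
    [[0, 0, 0.6], [0, 0, 0]],
    [[0, 0, 0.5], [0, 0, 0]],
    [[0, 0, 0.3], [0, 0, 0]],
    [[0, 0, 0.14], [0, 0, 0]],
    [[0, 0, 0.03], [0, 0, 0]],
    [[0, 0, 0], [0, 0, 0]],
  ],
)

```text
time_s: 15.4
position: [0.5113, 0.3857, 0.023]
tool_rot: [[0.017, 1.0, 0.001], [1.0, -0.017, 0.0], [0.0, 0.001, -1.0]]
ft_force: [-0.5, 0.1, -0.7]
grip_width: 0.0428
gripper_force: 51.8
```

Emit:
move_arm(
  motion=[
    [[0, 0, 0], [0, 0, 0]],
    [[0, 0, 0], [0, 0, 0]],
    [[0, 0, 0], [0, 0, 0]],
    [[0, 0, 0], [0, 0, 0]],
    [[0, 0, -0.2], [0, 0, 0]],
    [[0, 0, -0.6], [0, 0, 0]],
    [[0, 0, -0.8], [0, 0, 0]],
    [[0, 0, -0.5], [0, 0, 0]],
    [[0, 0, 0], [0, 0, 0]],
  ],
  claw=0.4,
)

```text
time_s: 16.3
position: [0.5123, 0.3868, 0.1323]
tool_rot: [[0.017, 1.0, 0.007], [1.0, -0.017, 0.004], [0.004, 0.007, -1.0]]
ft_force: [-0.1, 0.3, -0.1]
grip_width: 0.0514
gripper_force: 0.0
```

```bash
python3 - <<'E'
from h import *
plan(.518,-.008,.016,81.5)
E
```

```text
now [0.5123 0.3868 0.1323] yaw -1.0 q1,q6 26.5 27.5 w 0.0514 t 16.3
turn units -10.31 (deg -82.5)  then shift x -1.280 y -7.793 z 2.326 q6 end -82.5
```

Emit:
move_arm(
  motion=[
    [[0, 0, 0], [0, 0, -0.937]],
    [[0, 0, 0], [0, 0, -0.937]],
    [[0, 0, 0], [0, 0, -0.937]],
    [[0, 0, 0], [0, 0, -0.937]],
    [[0, 0, 0], [0, 0, -0.937]],
    [[0, 0, 0], [0, 0, -0.937]],
    [[0, 0, 0], [0, 0, -0.937]],
    [[0, 0, 0], [0, 0, -0.937]],
    [[0, 0, 0], [0, 0, -0.937]],
    [[0, 0, 0], [0, 0, -0.937]],
    [[0, 0, 0], [0, 0, -0.937]],
    [[-0.14, -0.8, 0], [0, 0, 0]],
    [[-0.14, -0.9, 0], [0, 0, 0]],
    [[-0.14, -0.9, 0], [0, 0, 0]],
    [[-0.14, -0.9, 0], [0, 0, 0]],
    [[-0.14, -0.9, 0], [0, 0, 0]],
    [[-0.14, -0.9, 0], [0, 0, 0]],
    [[-0.14, -0.9, 0], [0, 0, 0]],
    [[-0.14, -0.9, 0], [0, 0, 0]],
    [[-0.16, -0.7, 0], [0, 0, 0]],
  ],
  claw=0.5,
)

```text
time_s: 18.3
position: [0.5159, -0.0114, 0.1271]
tool_rot: [[-0.989, 0.149, -0.001], [0.149, 0.989, 0.0], [0.001, -0.0, -1.0]]
ft_force: [0.6, 1.0, -0.5]
grip_width: 0.0426
gripper_force: 0.0
```

Emit:
move_arm(
  motion=[
    [[0, 0, 0], [0, 0, 0]],
    [[0, 0, 0], [0, 0, 0]],
  ],
)

```text
time_s: 18.5
position: [0.5162, -0.0096, 0.1271]
tool_rot: [[-0.989, 0.15, -0.001], [0.15, 0.989, 0.0], [0.001, 0.0, -1.0]]
ft_force: [0.4, -0.3, 0.3]
grip_width: 0.0428
gripper_force: 0.0
```

```bash
python3 - <<'E'
from h import *
plan(.518,-.008,.016,81.5)
d=snap('wrist','w6')
E
```

```text
now [ 0.5162 -0.0096  0.1271] yaw 81.4 q1,q6 -14.2 -95.6 w 0.0428 t 18.5
turn units -0.01 (deg -0.1)  then shift x -0.030 y 0.036 z 2.221 q6 end -82.5
```

View pics/w6.png

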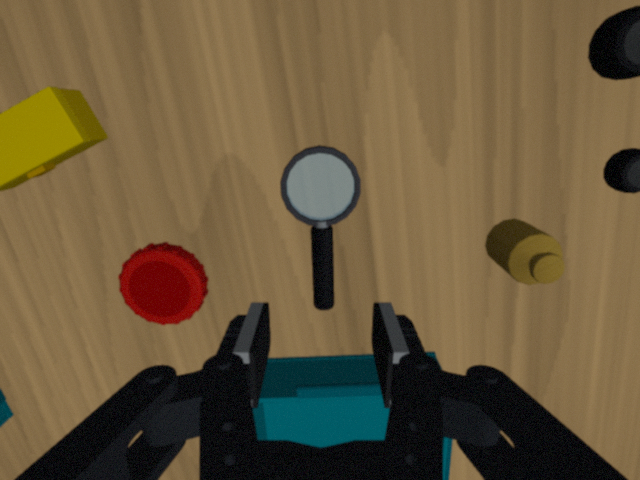

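The magnifier is aligned with the fingers: rim (320,186), handle (322,228)–(324,309).

```bash
python3 - <<'E'
from h import *
d=load('w6');f=lambda u,v,h: at_z(d,u,v,h)[:2]
r=f(320,186,.011);e=f(324,308,.0085);s=f(322,228,.0085)
u=(r-e)/np.linalg.norm(r-e);print(r,e,s,np.linalg.norm(r-e),np.degrees(np.arctan2(u[1],u[0])))
c=r-.041*u;c2=e+.045*u;print(c,c2)
plan(*((c+c2)/2),.016,np.degrees(np.arctan2(u[1],u[0]))-90)
E
```

```text
[ 0.47731938 -0.00342277] [ 0.56498874 -0.01380361] [ 0.50575798 -0.00638691] 0.08828181757095069 173.24710945922243
[ 0.51803494 -0.00824386] [ 0.52030093 -0.00851217]
now [ 0.5162 -0.0087  0.1271] yaw 81.5 q1,q6 -14.1 -95.6 w 0.0422 t 18.55
turn units -0.22 (deg -1.8)  then shift x -0.058 y 0.014 z 2.222 q6 end -84.24710945922243
```

Emit:
move_arm(
  motion=[
    [[-0.06, 0.01, 0.5], [0, 0, -0.2]],
    [[0, 0, 0.6], [0, 0, 0]],
    [[0, 0, 0.6], [0, 0, 0]],
    [[0, 0, 0.35], [0, 0, 0]],
    [[0, 0, 0.12], [0, 0, 0]],
    [[0, 0, 0.03], [0, 0, 0]],
    [[0, 0, 0], [0, 0, 0]],
  ],
)

```text
time_s: 19.25
position: [0.5199, -0.0086, 0.018]
tool_rot: [[-0.993, 0.119, 0.001], [0.119, 0.993, -0.0], [-0.001, -0.0, -1.0]]
ft_force: [0.5, 0.1, 0.4]
grip_width: 0.0425
gripper_force: 0.0
```

Emit:
move_arm(
  motion=[
    [[0, 0, 0], [0, 0, 0]],
    [[0, 0, 0], [0, 0, 0]],
    [[0, 0, 0], [0, 0, 0]],
    [[0, 0, 0], [0, 0, 0]],
    [[0, 0, 0], [0, 0, 0]],
    [[0, 0, -0.2], [0, 0, 0]],
    [[0, 0, -0.5], [0, 0, 0]],
    [[0, 0, -0.7], [0, 0, 0]],
    [[0, 0, -0.7], [0, 0, 0]],
    [[0, 0, -0.2], [0, 0, 0]],
    [[0, 0, 0], [0, 0, 0]],
  ],
  claw=1.0,
  force=60,
)

```text
time_s: 20.35
position: [0.52, -0.0092, 0.1339]
tool_rot: [[-0.993, 0.12, 0.003], [0.12, 0.993, -0.001], [-0.003, -0.0, -1.0]]
ft_force: [-1.0, 0.1, -1.4]
grip_width: 0.0124
gripper_force: 58.7
```

```bash
python3 - <<'E'
from h import *
print(env.observe()['gripper_force'])
plan(*tray('o',-.076,-.011),.024,2.3)
E
```

```text
58.72999906539917
now [ 0.52   -0.0092  0.1339] yaw 83.1 q1,q6 -14.1 -97.2 w 0.0124 t 20.35
turn units 10.10 (deg 80.8)  then shift x -7.290 y -1.804 z 2.199 q6 end -42.3
```

Emit:
move_arm(
  motion=[
    [[0, 0, 0], [0, 0, 0.918]],
    [[0, 0, 0], [0, 0, 0.918]],
    [[0, 0, 0], [0, 0, 0.918]],
    [[0, 0, 0], [0, 0, 0.918]],
    [[0, 0, 0], [0, 0, 0.918]],
    [[0, 0, 0], [0, 0, 0.918]],
    [[0, 0, 0], [0, 0, 0.918]],
    [[0, 0, 0], [0, 0, 0.918]],
    [[0, 0, 0], [0, 0, 0.918]],
    [[0, 0, 0], [0, 0, 0.918]],
    [[0, 0, 0], [0, 0, 0.918]],
    [[-0.6, -0.2, 0], [0, 0, 0]],
    [[-0.8, -0.2, 0], [0, 0, 0]],
    [[-0.85, -0.2, 0], [0, 0, 0]],
    [[-0.85, -0.2, 0], [0, 0, 0]],
    [[-0.85, -0.2, 0], [0, 0, 0]],
    [[-0.85, -0.2, 0], [0, 0, 0]],
    [[-0.85, -0.2, 0], [0, 0, 0]],
    [[-0.85, -0.2, 0], [0, 0, 0]],
    [[-0.79, -0.2, 0], [0, 0, 0]],
  ],
)

```text
time_s: 22.35
position: [0.4432, -0.3784, 0.1305]
tool_rot: [[-0.04, 0.999, -0.002], [0.999, 0.04, 0.002], [0.002, -0.002, -1.0]]
ft_force: [1.2, -0.0, -0.5]
grip_width: 0.0122
gripper_force: 58.7
```

Emit:
move_arm(
  motion=[
    [[0, 0, 0], [0, 0, 0]],
    [[0, 0, 0], [0, 0, 0]],
  ],
)

```text
time_s: 22.55
position: [0.4435, -0.3768, 0.1305]
tool_rot: [[-0.039, 0.999, -0.002], [0.999, 0.039, 0.003], [0.003, -0.002, -1.0]]
ft_force: [-0.1, 0.5, -1.4]
grip_width: 0.0124
gripper_force: 58.7
```

```bash
python3 - <<'E'
from h import *
plan(*tray('o',-.076,-.011),.024,2.3)
d=snap('wrist','w7')
E
```

```text
now [ 0.4435 -0.3768  0.1305] yaw 2.2 q1,q6 -52.0 -54.2 w 0.0124 t 22.55
turn units -0.01 (deg -0.1)  then shift x -0.006 y 0.019 z 2.131 q6 end -42.3
```

View pics/w7.png

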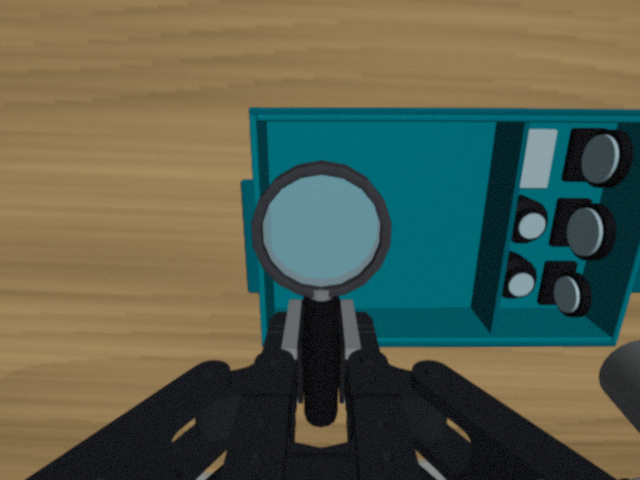

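The magnifier is held level over the left part of the optics tray. I check the tray corner (250,109), the near edge (620,345) and the hold.

```bash
python3 - <<'E'
from h import *
d=load('w7');f=lambda u,v: at_z(d,u,v,.045)[:2].round(4)
print(f(250,109),np.round(tray('o',-.115,.07),4),f(616,345),np.round(tray('o',.115,-.07),4))
for u,v in((257,230),(384,230),(320,166),(320,320),(322,400)): print(at_depth(d,u,v).round(4))
plan(*tray('o',-.076,-.011),.022,2.3)
E
```

```text
[ 0.4019 -0.2932] [ 0.4023 -0.2977] [ 0.6352 -0.4277] [ 0.6377 -0.4283]
[ 0.4174 -0.335   0.1221]
[ 0.4636 -0.3329  0.123 ]
[ 0.4395 -0.3108  0.1228]
[ 0.4417 -0.3681  0.1276]
[ 0.444  -0.4063  0.1268]
now [ 0.444 -0.376  0.131] yaw 2.3 q1,q6 -51.9 -54.2 w 0.0123 t 22.6
turn units -0.00 (deg -0.0)  then shift x -0.022 y 0.010 z 2.180 q6 end -42.3
```

Emit:
move_arm(
  motion=[
    [[0, 0.02, 0.5], [0, 0, 0]],
    [[0, 0, 0.6], [0, 0, 0]],
    [[0, 0, 0.55], [0, 0, 0]],
    [[0, 0, 0.33], [0, 0, 0]],
    [[0, 0, 0.15], [0, 0, 0]],
    [[0, 0, 0.04], [0, 0, 0]],
    [[0, 0, 0], [0, 0, 0]],
  ],
)

```text
time_s: 23.3
position: [0.4457, -0.3766, 0.0243]
tool_rot: [[-0.041, 0.999, 0.0], [0.999, 0.041, -0.0], [-0.0, 0.0, -1.0]]
ft_force: [0.3, 0.7, -1.1]
grip_width: 0.0124
gripper_force: 58.7
```

Emit:
move_arm(
  motion=[
    [[0, 0, 0], [0, 0, 0]],
    [[0, 0, 0], [0, 0, 0]],
    [[0, 0, 0], [0, 0, 0]],
    [[0, 0, 0], [0, 0, 0]],
    [[0, 0, -0.2], [0, 0, 0]],
    [[0, 0, -0.6], [0, 0, 0]],
    [[0, 0, -0.8], [0, 0, 0]],
    [[0, 0, -0.5], [0, 0, 0]],
    [[0, 0, -0.2], [0, 0, 0]],
    [[0, 0, 0], [0, 0, 0]],
  ],
  claw=0.72,
)

```text
time_s: 24.3
position: [0.4455, -0.3771, 0.1401]
tool_rot: [[-0.04, 0.999, 0.002], [0.999, 0.04, -0.002], [-0.002, 0.001, -1.0]]
ft_force: [0.3, 0.5, -0.4]
grip_width: 0.0239
gripper_force: 0.0
```

```bash
python3 - <<'E'
from h import *
plan(.4218,.185,.04,90)
E
```

```text
now [ 0.4455 -0.3771  0.1401] yaw 2.3 q1,q6 -51.9 -54.2 w 0.0239 t 24.3
turn units -10.96 (deg -87.7)  then shift x 0.475 y 11.243 z 2.001 q6 end -66.0
```

Emit:
move_arm(
  motion=[
    [[0.6, 0, 0], [0, 0, 0]],
    [[0.85, 0, 0], [0, 0, 0]],
    [[0.9, 0, 0], [0, 0, 0]],
    [[0.9, 0, 0], [0, 0, 0]],
    [[0.9, 0, 0], [0, 0, 0]],
    [[0.9, 0, 0], [0, 0, 0]],
    [[0.9, 0, 0], [0, 0, 0]],
    [[0.9, 0, 0], [0, 0, 0]],
    [[0.9, 0, 0], [0, 0, 0]],
    [[0.9, 0, 0], [0, 0, 0]],
    [[0.9, 0, 0], [0, 0, 0]],
    [[0.9, 0, 0], [0, 0, 0]],
    [[0.8, -0.02, 0], [0, 0, 0]],
    [[0, 0, 0], [0, 0, 0]],
    [[0, 0, 0], [0, 0, 0]],
    [[0, 0, 0], [0, 0, 0]],
  ],
  claw=0.42,
)

```text
time_s: 25.9
position: [0.4214, 0.1843, 0.1381]
tool_rot: [[-0.039, 0.999, -0.002], [0.999, 0.039, -0.0], [-0.0, -0.002, -1.0]]
ft_force: [-0.2, -0.4, 0.8]
grip_width: 0.0495
gripper_force: 0.0
```

```bash
python3 - <<'E'
from h import *
plan(.4218,.185,.04,2.3)
d=snap('wrist','w8')
E
```

```text
now [0.4214 0.1843 0.1381] yaw 2.3 q1,q6 8.8 6.6 w 0.0495 t 25.9
turn units -0.00 (deg -0.0)  then shift x 0.015 y 0.008 z 1.962 q6 end 21.7
```

View pics/w8.png

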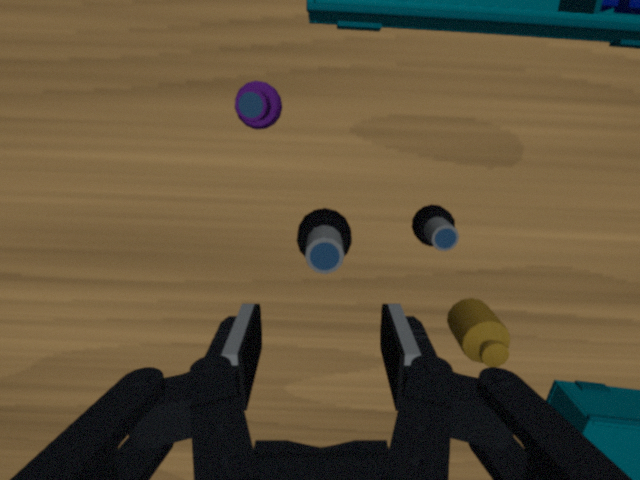

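The eyepiece barrel top is at (324,255), centred between the fingers; the purple (258,104) and the small one (440,232) are clear of them.

```bash
python3 - <<'E'
from h import *
d=load('w8');p=at_z(d,324,255.5,.048);q=at_z(d,324,233,.019);print(p,q)
plan(*p[:2],.04,2.3)
E
```

```text
[0.4219509  0.18575084 0.048     ] [0.42191605 0.19069572 0.019     ]
now [0.4216 0.1841 0.1383] yaw 2.2 q1,q6 8.8 6.6 w 0.0494 t 25.95
turn units -0.01 (deg -0.1)  then shift x 0.033 y 0.008 z 1.965 q6 end 21.7
```

Emit:
move_arm(
  motion=[
    [[0.03, 0.01, 0.5], [0, 0, 0]],
    [[0, 0, 0.6], [0, 0, 0]],
    [[0, 0, 0.5], [0, 0, 0]],
    [[0, 0, 0.27], [0, 0, 0]],
    [[0, 0, 0.1], [0, 0, 0]],
    [[0, 0, 0], [0, 0, 0]],
    [[0, 0, 0], [0, 0, 0]],
  ],
)

```text
time_s: 26.65
position: [0.4226, 0.1863, 0.0409]
tool_rot: [[-0.039, 0.999, 0.001], [0.999, 0.039, 0.0], [0.0, 0.001, -1.0]]
ft_force: [0.6, -0.5, 0.0]
grip_width: 0.0493
gripper_force: 0.0
```

Emit:
move_arm(
  motion=[
    [[0, 0, 0], [0, 0, 0]],
    [[0, 0, 0], [0, 0, 0]],
    [[0, 0, 0], [0, 0, 0]],
    [[0, 0, 0], [0, 0, 0]],
    [[0, 0, 0], [0, 0, 0]],
    [[0, 0, -0.2], [0, 0, 0]],
    [[0, 0, -0.5], [0, 0, 0]],
    [[0, 0, -0.7], [0, 0, 0]],
    [[0, 0, -0.7], [0, 0, 0]],
    [[0, 0, -0.3], [0, 0, 0]],
    [[0, 0, 0], [0, 0, 0]],
  ],
  claw=1.0,
)

```text
time_s: 27.75
position: [0.4228, 0.1868, 0.1628]
tool_rot: [[-0.041, 0.999, 0.005], [0.999, 0.041, 0.001], [0.001, 0.005, -1.0]]
ft_force: [0.4, 0.8, -1.3]
grip_width: 0.0221
gripper_force: 59.0
```

```bash
python3 - <<'E'
from h import *
print(env.observe()['gripper_force'])
plan(*tray('o',-.008,0),.045,2.3)
E
```

```text
59.006688594818115
now [0.4228 0.1868 0.1628] yaw 2.3 q1,q6 9.1 6.8 w 0.0221 t 27.75
turn units 0.00 (deg 0.0)  then shift x -11.066 y 1.342 z 2.357 q6 end -37.3
```

Emit:
move_arm(
  motion=[
    [[-0.5, 0.1, 0], [0, 0, 0]],
    [[-0.8, 0.1, 0], [0, 0, 0]],
    [[-0.9, 0.1, 0], [0, 0, 0]],
    [[-0.9, 0.1, 0], [0, 0, 0]],
    [[-0.9, 0.1, 0], [0, 0, 0]],
    [[-0.9, 0.1, 0], [0, 0, 0]],
    [[-0.9, 0.1, 0], [0, 0, 0]],
    [[-0.9, 0.1, 0], [0, 0, 0]],
    [[-0.9, 0.1, 0], [0, 0, 0]],
    [[-0.9, 0.1, 0], [0, 0, 0]],
    [[-0.9, 0.1, 0], [0, 0, 0]],
    [[-0.85, 0.1, 0], [0, 0, 0]],
    [[-0.8, 0.14, 0], [0, 0, 0]],
    [[0, 0, 0], [0, 0, 0]],
    [[0, 0, 0], [0, 0, 0]],
  ],
)

```text
time_s: 29.25
position: [0.5107, -0.3628, 0.1587]
tool_rot: [[-0.039, 0.999, -0.002], [0.999, 0.039, 0.002], [0.002, -0.002, -1.0]]
ft_force: [0.5, -0.1, -0.5]
grip_width: 0.0218
gripper_force: 59.0
```

```bash
python3 - <<'E'
from h import *
d=snap('wrist','w9')
plan(*tray('o',-.008,0),.045,2.3)
E
```

```text
now [ 0.5109 -0.3619  0.1592] yaw 2.3 q1,q6 -46.1 -48.5 w 0.0221 t 29.3
turn units 0.00 (deg 0.0)  then shift x -0.029 y 0.022 z 2.283 q6 end -37.3
```

View pics/w9.png

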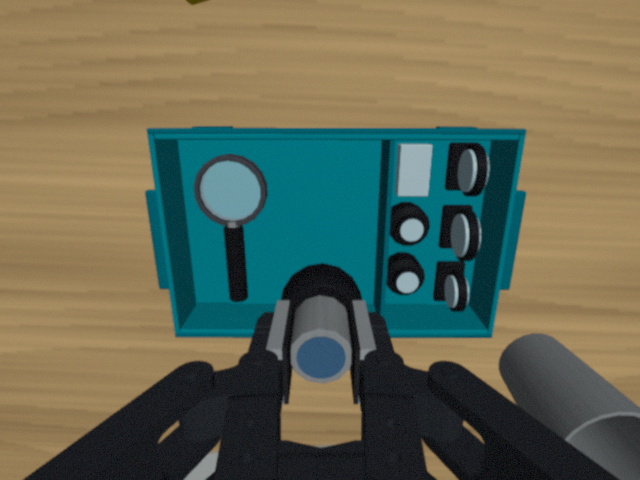

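The magnifier lies flat at (231,225) and the eyepiece hangs upright over free floor. Lowering it.

Emit:
move_arm(
  motion=[
    [[0, 0, 0.5], [0, 0, 0]],
    [[0, 0, 0.6], [0, 0, 0]],
    [[0, 0, 0.6], [0, 0, 0]],
    [[0, 0, 0.35], [0, 0, 0]],
    [[0, 0, 0.17], [0, 0, 0]],
    [[0, 0, 0.06], [0, 0, 0]],
    [[0, 0, 0], [0, 0, 0]],
    [[0, 0, 0], [0, 0, 0]],
  ],
)

```text
time_s: 30.1
position: [0.5117, -0.3628, 0.0474]
tool_rot: [[-0.041, 0.999, 0.001], [0.999, 0.041, -0.001], [-0.001, 0.001, -1.0]]
ft_force: [-0.8, 0.7, -0.6]
grip_width: 0.0221
gripper_force: 59.0
```

Emit:
move_arm(
  motion=[
    [[0, 0, 0], [0, 0, 0]],
    [[0, 0, 0], [0, 0, 0]],
    [[0, 0, 0], [0, 0, 0]],
    [[0, 0, 0], [0, 0, 0]],
    [[0, 0, -0.2], [0, 0, 0]],
    [[0, 0, -0.5], [0, 0, 0]],
    [[0, 0, -0.8], [0, 0, 0]],
    [[0, 0, -0.5], [0, 0, 0]],
    [[0, 0, -0.2], [0, 0, 0]],
    [[0, 0, 0], [0, 0, 0]],
  ],
  claw=0.55,
)

```text
time_s: 31.1
position: [0.5116, -0.363, 0.1577]
tool_rot: [[-0.04, 0.999, 0.002], [0.999, 0.04, -0.002], [-0.002, 0.002, -1.0]]
ft_force: [-0.3, 0.5, -1.2]
grip_width: 0.0385
gripper_force: 0.0
```

```bash
python3 - <<'E'
from h import *
d=snap('wrist','w10')
X=cloud(d);c=tray('o',-.008,0);q=X[(np.hypot(X[...,0]-c[0],X[...,1]-c[1])<.035)&(X[...,2]>.045)&(X[...,2]<.06)];print(len(q),q.mean(0),q[:,2].max())
plan(.535,.120,.03,90);plan(.535,.120,.03,-6.5)
E
```

```text
1069 [ 0.51057319 -0.36308444  0.0516082 ] 0.05415945923637355
now [ 0.5111 -0.3626  0.156 ] yaw 2.3 q1,q6 -46.2 -48.5 w 0.0385 t 31.15
turn units -10.96 (deg -87.7)  then shift x -0.477 y 9.652 z 2.520 q6 end -77.0
now [ 0.5111 -0.3626  0.156 ] yaw 2.3 q1,q6 -46.2 -48.5 w 0.0385 t 31.15
turn units 1.10 (deg 8.8)  then shift x 9.644 y -0.618 z 2.520 q6 end 19.5
```

The eyepiece is standing (top at 52 mm, as expected). Now the weight.

Emit:
move_arm(
  motion=[
    [[0, 0, 0], [0, 0, 0.55]],
    [[0, 0, 0], [0, 0, 0.55]],
    [[0.6, -0.05, 0], [0, 0, 0]],
    [[0.85, -0.05, 0], [0, 0, 0]],
    [[0.9, -0.05, 0], [0, 0, 0]],
    [[0.9, -0.05, 0], [0, 0, 0]],
    [[0.9, -0.05, 0], [0, 0, 0]],
    [[0.9, -0.05, 0], [0, 0, 0]],
    [[0.9, -0.05, 0], [0, 0, 0]],
    [[0.9, -0.05, 0], [0, 0, 0]],
    [[0.9, -0.07, 0], [0, 0, 0]],
    [[0.9, -0.07, 0], [0, 0, 0]],
    [[0.7, -0.07, 0], [0, 0, 0]],
    [[0.3, 0, 0], [0, 0, 0]],
    [[0, 0, 0], [0, 0, 0]],
    [[0, 0, 0], [0, 0, 0]],
    [[0, 0, 0], [0, 0, 0]],
  ],
  claw=0.36,
)

```text
time_s: 32.85
position: [0.5356, 0.1187, 0.1559]
tool_rot: [[0.115, 0.993, -0.001], [0.993, -0.115, -0.0], [-0.0, -0.001, -1.0]]
ft_force: [0.5, -0.2, 0.8]
grip_width: 0.0543
gripper_force: 0.0
```

```bash
python3 - <<'E'
from h import *
d=snap('wrist','w11')
plan(.535,.120,.03,-6.5)
E
```

```text
now [0.5356 0.1187 0.1561] yaw -6.6 q1,q6 0.1 6.7 w 0.0547 t 32.9
turn units -0.01 (deg -0.1)  then shift x 0.024 y -0.015 z 2.521 q6 end 19.5
```

View pics/w11.png

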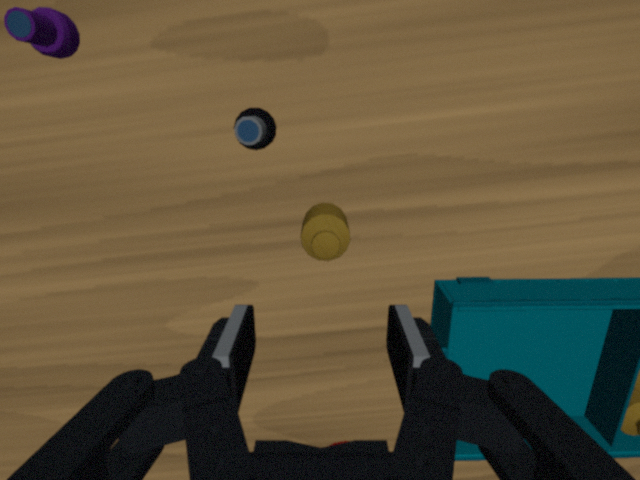

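The weight's knob is at (325,245), between the fingers; the weights tray corner is at (436,281).

```bash
python3 - <<'E'
from h import *
d=load('w11');p=at_z(d,325,245,.052);print(p,at_z(d,434,280,.045),tray('w',-.115,.07))
plan(*p[:2],.028,-6.5)
E
```

```text
[0.53720467 0.12158558 0.052     ] [0.60732495 0.08583467 0.045     ] (np.float64(0.6216634615609459), np.float64(0.0635683994806704))
now [0.5356 0.1187 0.1561] yaw -6.6 q1,q6 0.1 6.7 w 0.0547 t 32.9
turn units -0.01 (deg -0.1)  then shift x 0.060 y 0.025 z 2.561 q6 end 19.5
```

The tray corner disagrees with the earlier estimate, so I check it before placing. Picking up the weight first.

Emit:
move_arm(
  motion=[
    [[0.06, 0.02, 0.5], [0, 0, 0]],
    [[0, 0, 0.7], [0, 0, 0]],
    [[0, 0, 0.7], [0, 0, 0]],
    [[0, 0, 0.4], [0, 0, 0]],
    [[0, 0, 0.2], [0, 0, 0]],
    [[0, 0, 0.06], [0, 0, 0]],
    [[0, 0, 0], [0, 0, 0]],
  ],
)

```text
time_s: 33.6
position: [0.5373, 0.1226, 0.0288]
tool_rot: [[0.114, 0.994, 0.001], [0.994, -0.114, -0.0], [0.0, 0.001, -1.0]]
ft_force: [-0.8, -0.1, 0.4]
grip_width: 0.0552
gripper_force: 0.0
```

Emit:
move_arm(
  motion=[
    [[0, 0, 0], [0, 0, 0]],
    [[0, 0, 0], [0, 0, 0]],
    [[0, 0, 0], [0, 0, 0]],
    [[0, 0, 0], [0, 0, 0]],
    [[0, 0, 0], [0, 0, 0]],
    [[0, 0, -0.2], [0, 0, 0]],
    [[0, 0, -0.5], [0, 0, 0]],
    [[0, 0, -0.7], [0, 0, 0]],
    [[0, 0, -0.7], [0, 0, 0]],
    [[0, 0, -0.3], [0, 0, 0]],
    [[0, 0, 0], [0, 0, 0]],
  ],
  claw=1.0,
  force=80,
)

```text
time_s: 34.7
position: [0.5376, 0.1231, 0.1511]
tool_rot: [[0.113, 0.994, 0.005], [0.994, -0.113, 0.0], [0.001, 0.005, -1.0]]
ft_force: [0.4, 0.7, -3.4]
grip_width: 0.0311
gripper_force: 80.0
```

```bash
python3 - <<'E'
from h import *
d=load('w11');print(at_depth(d,437,284),at_depth(d,560,292),at_depth(d,434,286))
X=cloud(d)[:, :];m=(X[...,2]>.041)&(X[...,2]<.049)&(X[...,0]>.57);print('w11 rim: min x, max y',X[m][:,0].min(),X[m][:,1].max())
for n in('scene0','side0'):
    e=load(n);Y=cloud(e);m=(Y[...,2]>.041)&(Y[...,2]<.048)&(abs(Y[...,0]-.73)<.17)&(abs(Y[...,1]+.02)<.14)
    P=Y[m];print(n,'xmin at',P[P[:,0].argmin()].round(3),'ymax at',P[P[:,1].argmax()].round(3),'ymin',P[P[:,1].argmin()].round(3),'xmax',P[P[:,0].argmax()].round(3))
o=env.observe();print(o['position'],o['grip_width'],o['gripper_force'])
E
```

```text
[0.61960256 0.06370774 0.00771382] [0.70594023 0.05539932 0.02525033] [0.618786   0.05925787 0.00188999]
w11 rim: min x, max y 0.6123929428879167 0.06776735717430979
scene0 xmin at [ 0.604 -0.038  0.044] ymax at [0.624 0.065 0.042] ymin [ 0.829 -0.104  0.043] xmax [ 0.851 -0.     0.042]
side0 xmin at [ 0.602 -0.036  0.046] ymax at [0.621 0.066 0.045] ymin [ 0.828 -0.104  0.045] xmax [ 0.853 -0.02   0.043]
[0.53755002 0.1230997  0.1511193 ] 0.031059357355364622 79.98628510723393
```

That pixel was the wall's foot (depth z≈0.008), so the tray estimate stands.

```bash
python3 - <<'E'
from h import *
plan(*tray('w',-.045,0),.033,-6.5)
E
```

```text
now [0.5376 0.1231 0.1511] yaw -6.5 q1,q6 0.6 7.1 w 0.0311 t 34.7
turn units 0.00 (deg 0.0)  then shift x -2.393 y 3.206 z 2.362 q6 end 5.5
```

Emit:
move_arm(
  motion=[
    [[-0.3, 0.4, 0], [0, 0, 0]],
    [[-0.5, 0.65, 0], [0, 0, 0]],
    [[-0.5, 0.7, 0], [0, 0, 0]],
    [[-0.5, 0.7, 0], [0, 0, 0]],
    [[-0.4, 0.5, 0], [0, 0, 0]],
    [[-0.2, 0.25, 0], [0, 0, 0]],
    [[0, 0, 0], [0, 0, 0]],
    [[0, 0, 0], [0, 0, 0]],
  ],
)

```text
time_s: 35.5
position: [0.6815, -0.014, 0.1469]
tool_rot: [[0.113, 0.994, -0.003], [0.994, -0.113, 0.001], [0.0, -0.003, -1.0]]
ft_force: [-0.6, 0.3, -2.9]
grip_width: 0.0309
gripper_force: 80.1
```

```bash
python3 - <<'E'
from h import *
d=snap('wrist','w12')
plan(*tray('w',-.045,0),.033,-6.5)
E
```

```text
now [ 0.6814 -0.0135  0.1475] yaw -6.5 q1,q6 -11.1 -4.6 w 0.0306 t 35.55
turn units 0.01 (deg 0.0)  then shift x -0.004 y 0.038 z 2.289 q6 end 5.5
```

View pics/w12.png

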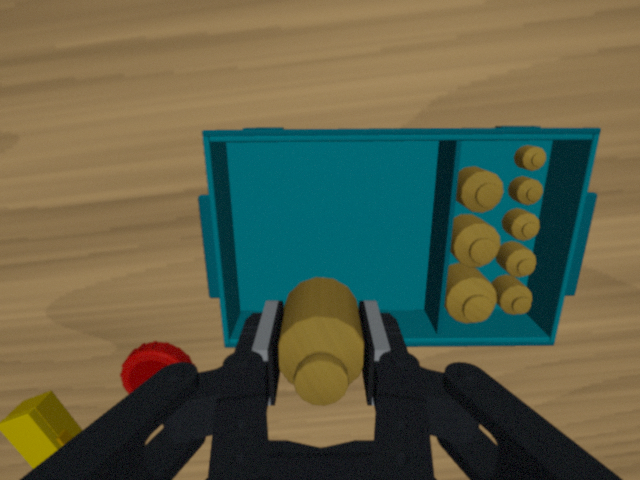

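The weight hangs upright above the middle of the empty part, with the stock all to the right of the divider at (440,235).

Emit:
move_arm(
  motion=[
    [[0, 0, 0.5], [0, 0, 0]],
    [[0, 0, 0.6], [0, 0, 0]],
    [[0, 0, 0.6], [0, 0, 0]],
    [[0, 0, 0.35], [0, 0, 0]],
    [[0, 0, 0.16], [0, 0, 0]],
    [[0, 0, 0.06], [0, 0, 0]],
    [[0, 0, 0], [0, 0, 0]],
    [[0, 0, 0], [0, 0, 0]],
  ],
)

```text
time_s: 36.35
position: [0.6827, -0.0142, 0.0361]
tool_rot: [[0.113, 0.994, 0.002], [0.994, -0.113, -0.0], [-0.0, 0.002, -1.0]]
ft_force: [0.1, 0.3, -2.4]
grip_width: 0.0312
gripper_force: 80.0
```

Emit:
move_arm(
  motion=[
    [[0, 0, 0], [0, 0, 0]],
    [[0, 0, 0], [0, 0, 0]],
    [[0, 0, 0], [0, 0, 0]],
    [[0, 0, 0], [0, 0, 0]],
    [[0, 0, -0.2], [0, 0, 0]],
    [[0, 0, -0.5], [0, 0, 0]],
    [[0, 0, -0.8], [0, 0, 0]],
    [[0, 0, -0.8], [0, 0, 0]],
    [[0, 0, -0.8], [0, 0, 0]],
    [[0.5, -0.5, -0.5], [0, 0, 0]],
    [[0.5, -0.7, 0], [0, 0, 0]],
    [[0.5, -0.7, 0], [0, 0, 0]],
    [[0, -0.7, 0], [0, 0, 0]],
    [[0, -0.7, 0], [0, 0, 0]],
    [[0, 0, 0], [0, 0, 0]],
    [[0, 0, 0], [0, 0, 0]],
  ],
  claw=0.4,
)

```text
time_s: 37.95
position: [0.527, 0.0789, 0.216]
tool_rot: [[0.113, 0.994, 0.002], [0.994, -0.113, -0.0], [0.0, 0.002, -1.0]]
ft_force: [-0.3, -0.1, 0.5]
grip_width: 0.0514
gripper_force: 0.0
```

```bash
python3 - <<'E'
from h import *
s=snap('scene','s2');e=snap('side','e2')
A=cv2.resize(s['frame'][110:440,150:450],(545,600),interpolation=cv2.INTER_CUBIC)
cv2.imwrite('pics/fin.png',A[:,:,::-1])
cv2.imwrite('pics/fin2.png',cv2.resize(e['frame'][120:450,120:560],(800,600),interpolation=cv2.INTER_CUBIC)[:,:,::-1])
E
```

```text
(no output)
```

View pics/fin2.png

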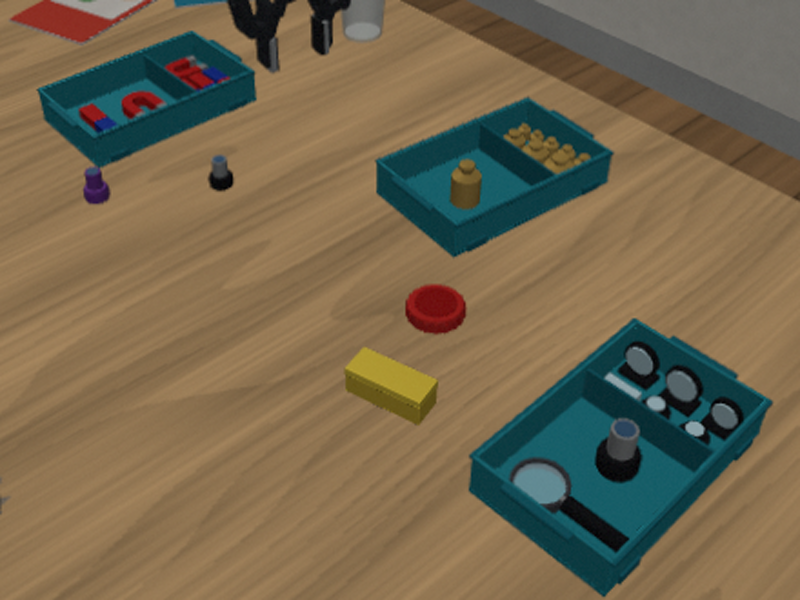

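All five pieces are in place: both magnets flat at (98,117) and (143,104), weight standing at (465,185), magnifier flat at (570,500), eyepiece standing at (620,450). The lid and slide box are where they were, and the gripper is clear.

```bash
python3 -c "
from rig import env
print(env.close_job())"
```

```text
the job is handed in; nothing more can be done
None
```

The job is handed in: both magnets, the magnifier, the eyepiece and the brass weight are in their trays in front of the dividers, the red lid and yellow slide box were left where they were, and it took about 38 s of the 112 s allowed.

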